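# Fit the coarse plate into the grater box

### The arm

A 6-joint arm with a two-finger parallel gripper is mounted at the origin on a cart in front of the work surface, level with it; the furniture and walls round the work are solid. World frame = base frame: x ahead of the robot, y to its left, z up, the work surface at z = 0. Lengths are in mm, angles in rad, forces in N, time in s.
With the tool pointing down it reaches from about 400 to 825 mm from the base axis. Payload 7 kg.
Tool frame: the origin (TCP) lies midway between the tips of the shut fingers; the grasp point (between the pads) lies pinch_z behind it (pinch_z is the distance from the TCP to the grasp point, in mm); z points along the fingers, y is the direction in which the jaws open and shut (so a half turn about z gives the same grasp; the last joint's range is limited). The gripper opens to 85 mm and grips with 20 to 120 N. Pads are 22 mm wide; open, the fingers measure 114 mm over their backs; the gripper's body (76 mm by 85 mm) begins 54 mm behind the grasp point. The pads swing forward as they close: fully open they stand 13 mm farther back than shut.
Start: joints at [1.436, 0.359, 0.012, 0, -1.224, -0.288], TCP at [276.969, 615.535, 231.302] pointing down, gripper open.
Joint ranges: [-3.07, 3.07], [-1.43, 2.12], [-1.02, 1.25], [-3.03, 1.67], [-3.05, -0], [-3.03, 3.03]. Speed limits (rad/s): [2.39, 2.39, 3.01, 3.14, 3.14, 3.14].

### API

Orientations are given as [roll, pitch, yaw] about the fixed x, y, z axes, in that order (R = Rz(yaw) Ry(pitch) Rx(roll)).
In Python, from bench import sense, get_image, finish_job, trace, pinch_z gives the robot as it stands.
- The arm moves only by the tool apply_moves, never from a script. Its argument "plan" is a list of rows, each an object with "delta_rot": the turn, a rotation vector about the tool's x, y, z in degrees, a list of three; "xyz": the shift along the tool's x, y, z in cm, a list of three; "grip": the opening, from 0 (shut) to 1 (fully open). In form: [{"delta_rot": [rx, ry, rz], "xyz": [tx, ty, tz], "grip": grip}, ...]. A call has 1 to 10 rows; each row shifts and turns the commanded pose from where the row before left it, along the tool's axes as they then stand; what a row does not reach is not made up. A row lasts 1/12 s, in which the tool goes at most 41.7 mm and 7.16 degrees, less where a joint would pass 70% of its speed; a pose out of reach is approached as far as the arm can. A call is refused whole if a number of a shift passes 4.17 or a number of a turn 7.16, either way. A call with a gripper value outside its range is refused whole. The fingers move at their own pace and stop on an object; "grip_force" is the grip in N (left out, the last holds). Time passes only in rows, so rows that do not move let the fingers close. It gives the time, the measured TCP pose, the force and the opening at its end, in the units of the state.
- sense(): the state, without advancing time (a new reading comes with each control period).
- get_image(name): name is "side" or "top" or "wrist"; returns a dict with "img" (480x640x3 uint8, red, green, blue), "depth" (480x640 float32, mm along the optical axis (not along the pixel's ray), 0 where there is no reading), "mtx" (3x3 intrinsics, pixels), "D" ([k1, k2, p1, p2, k3] as OpenCV has them; the pictures are not rectified), "extrinsics" (4x4, takes a point from camera to world coordinates). Camera axes: x right, y down, z forward; pixel columns grow to the right and rows downward; lengths in mm; the calibration is good to about 2 mm. A picture is of the moment at which its call begins.
- finish_job(): hands the job in, once; it reports no verdict.
Trained networks look in a picture, given as the dict that the camera call returned (one of the last four; its "shot" number tells which), for a name from the list of things; names that differ only in an ending like _2 or _b are one class to them, and where a whole thing is asked for, a point or a joint stands for the part that bears it (a point fixed in the world has none). Each returns a list of dicts, best first, with "confidence" (0 to 1); they miss things now and then, are a little off and sometimes report something else, mostly with a low value. They report only what shows in the picture. A call takes as long as a camera call. They do not tell look-alikes from the thing itself.
- trace(picture, target): "pixels" (480x640 bool, what is visible of it) and "box" ([centre column, centre row, width, height] in pixels, round what is visible of it).
The state is a dict: "clock": time; "joint_positions": joint angles; "joint_velocities": joint speeds; "joint_efforts": joint torques, N m; "tcp_pos": TCP position; "orientation": TCP orientation; "contact_force": force on the tool from outside, world axes, zero at the start; "wrist_torque": the same for the moment, N m; "gripper_width": opening from 0.0 (shut) to 1.0 (fully open).
Only numpy, scipy, OpenCV 4.12 (cv2) and the standard library are available. Lean on these libraries where they do the work, as an engineer would, in place of code of your own. Each camera call takes 0.05 s, during which the arm holds its last target. There are 200 camera calls.

### The job

Get the cheese grater box ready for coarse grating: lift its wooden lid off and lay it flat, right way up, on the worktop beside the box, then slide the coarse plate (green frame, large holes) into the guide grooves on top of the box until it is fully home and the little red spring catch at the mouth has snapped up behind it. Ease it in without forcing it, and leave the fine plate (black frame) and the other kitchen things where they are.

Things in the scene. Friction and masses are not known exactly. Their poses are not given: they have to be found in the camera images.
- grater_box: White plastic box with steel-lipped grooves on top, held fast to the worktop by suction feet: 188 (x) x 75 (y) x 64 mm high, grey loop handle past its back end (to x = +132). Origin: centre of the underside, on the worktop, z up. +x is the way a plate slides in, mouth at the -x end. Front wall at x = -96 to -92 is 50 high, with a finger notch at y = -15 to +15 down to z = 32.
- mouth (a point): Middle of the slot mouth, at x = -75, y = 0, z = 55 mm of the box; axes as the box. Grooves from here to the end stop at x = +81: floor (ledges) z = 50, under side of the steel lips z = 60 (their top 64), inner width 63 mm (y = +-31.5), lips reach in to y = +-25.5. Ahead of it, from x = -96 to -75, only the bare ledges: an open sill at z = 50.
- seat (a point): Point where the plate's origin lies when the plate is fully home: x = 0, y = 0, z = 50 mm in the box's frame (the plate can lie up to 1 mm farther, against the stop). Axes as the box.
- catch (a joint): Spring catch at the mouth, a red tongue at y = +16.5 to +24.5 mm of the box. 0 = up (top 4 mm above the ledges), grows in m to 0.007 as it is pressed down. Its ramp rises from x = -95 to -83 mm, so a plate sliding in presses it down (2 to 4 N); it springs up behind the plate's rear end once that has passed x = -81.
- catch_top (a point): Top of the red spring catch, at x = -82.5, y = +20.5, z = 54 mm in the box's frame when up.
- lid: Loose wooden lid: board 172 (x) x 76 (y) x 8 mm; a cleat 134 x 46 x 8 mm under it drops between the steel lips (2 mm play) and bars the grooves. Origin: centre of the cleat's underside, z up; the board is at z = 8 to 16 mm. Starts on the box, origin 56 mm above the worktop; laid on the worktop its origin is at z = 0. About 160 g.
- lid_knob (a point): Middle of the lid's round steel knob: diameter 26, from z = 22 to z = 40 mm above the lid's origin (this point at z = 31).
- coarse_plate: Coarse grater plate, flat on the worktop in front of the hob: green plastic frame 160 (x) x 60 (y) x 8 mm thick round a steel sheet with large holes; corners cut 6 mm; both ends alike, either may go in first. Origin: centre of the underside, z up. About 130 g. Fingers holding its long edges cannot pass into the grooves.
- fine_plate: Fine grater plate, same shape, black frame, small holes. Lies on the worktop too. Not to be moved. Origin: centre of the underside.
- spice_jar: Spice jar with dark cap, 41 diameter x 105 mm, standing; origin at the centre of its underside. Bystander.
- mill: Small glass shaker with grey top, 44 diameter x 90 mm, standing; origin at the centre of its underside. Bystander.
- glass: Drinking glass, 81 diameter x 92 mm, standing; origin at the centre of its underside. Bystander.
Not all that is in view belongs to the job. What is shaped like the coarse_plate but pink is not meant.

How it is judged:
By the outcome, as a careful person would: the job done as asked, in the order asked, and still so for the second after the job is handed in, with the robot touching nothing.
It also fails if it takes over 70 s, if anything falls off the work surface, if the arm or the gripper's body presses on something with over 40 N, if the wrist force passes 120 N, or if a joint passes its speed limit or range.

## Working session

There is one attempt and no reset: what is moved stays moved. The work goes in short steps, Python scripts to look and compute and a tool call to move; the robot and the scene stay as the last step left them, time stands still between calls to the robot, and variables do not carry over. Pictures are saved under pics/ and viewed, about 8 in all and at most 12, crops included, and the job is handed in when it is done.

Besides the shell and the picture viewer there is one more tool, called in YAML: its name, and indented under it one key for each argument. apply_moves: Moves the arm, as the interface text tells. Its arguments: {"type":"object","properties":{"plan":{"type":"array","items":{"type":"object","properties":{"delta_rot":{"type":"array","items":{"type":"number"}},"xyz":{"type":"array","items":{"type":"number"}},"grip":{"type":"number"}}}},"grip_force":{"type":"number"}},"required":["plan"]}

```bash
mkdir -p pics; ls
python3 - <<'E'
from bench import *
import cv2,numpy as np
print(sense(),pinch_z)
a=get_image("top");b=get_image("side")
for n,p in(("top0",a),("side0",b)):
    cv2.imwrite(f"pics/{n}.png",p["img"][:,:,::-1]); print(n,p["extrinsics"].round(3).tolist(),p["mtx"].tolist(),p["D"])
    for t in["grater_box","lid","lid_knob","coarse_plate","fine_plate","spice_jar","mill","glass"]:
        for r in trace(p,t)[:3]: print(n,t,round(r["confidence"],2),np.round(r["box"]))
E
```

```text
pics
{'clock': 0.0, 'joint_positions': array([ 1.43612814e+00,  3.59400245e-01,  1.10309387e-02, -3.40334292e-04,
       -1.22409154e+00, -2.88070460e-01]), 'joint_velocities': array([ 0.00222689, -0.00084763,  0.00109514, -0.00074285, -0.00027297,
        0.00078905]), 'joint_efforts': array([-3.14329527e-04, -5.83322525e+01,  2.93417197e+01,  6.93664536e+00,
       -6.14844859e-03,  1.14361299e-05]), 'tcp_pos': array([276.7717516 , 615.10808992, 230.34465789]), 'orientation': array([ 3.13990583e+00, -1.66189758e-04, -4.22854419e-01]), 'contact_force': array([-0.64937362,  0.13591438,  0.5005915 ]), 'wrist_torque': array([-0.02494334, -0.0096436 , -0.01442208]), 'gripper_width': 0.9930910668533331} 18.700000000000003
top0 [[0.027, -0.78, 0.625, -646.002], [-1.0, -0.022, 0.016, -21.455], [0.002, -0.626, -0.78, 1638.971], [0.0, 0.0, 0.0, 1.0]] [[544.6465981287823, 0.0, 321.82885593196414], [0.0, 544.6465981287823, 244.0441663702122], [0.0, 0.0, 1.0]] [-0.11072012  0.          0.          0.          0.        ]
top0 grater_box 0.64 [416. 280.  63.  27.]
top0 lid 0.57 [411. 274.  51.  
[... 252 characters left out ...]
0 glass 0.61 [363. 218.  25.  24.]
top0 glass 0.59 [258. 289.  43.  15.]
side0 [[-0.069, -0.515, 0.855, -874.314], [-0.998, 0.039, -0.057, 115.73], [-0.004, -0.856, -0.516, 986.733], [0.0, 0.0, 0.0, 1.0]] [[507.60968885956606, 0.0, 315.66240563327074], [0.0, 507.60968885956606, 233.31627253314386], [0.0, 0.0, 1.0]] [0.00375418 0.         0.         0.         0.        ]
side0 grater_box 0.7 [424. 265.  68.  28.]
side0 lid 0.75 [237. 284.  30.  15.]
side0 lid 0.67 [418. 252.  55.  18.]
side0 lid_knob 0.89 [419. 252.  56.  18.]
side0 coarse_plate 0.92 [144. 270.  41.  22.]
side0 coarse_plate 0.7 [236. 286.  31.  10.]
side0 mill 0.52 [492. 264.  10.  25.]
side0 glass 0.72 [358. 221.  18.  30.]
```

Run:
```python
import cv2
a=cv2.imread("pics/top0.png")[190:340,200:520];cv2.imwrite("pics/a.png",cv2.resize(a,(800,375),interpolation=3))
b=cv2.imread("pics/side0.png")[190:340,100:520]
b=cv2.resize(b,(800,286),interpolation=3)
import numpy as np
cv2.imwrite("pics/ab.png",np.vstack([cv2.resize(a,(640,300),interpolation=3)[:, :].copy(),cv2.resize(b,(640,229))]))
```

```text
(no output)
```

View pics/top0.png

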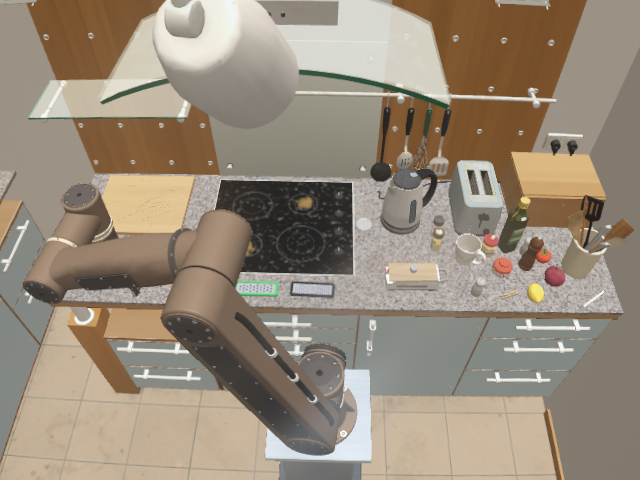

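View pics/ab.png

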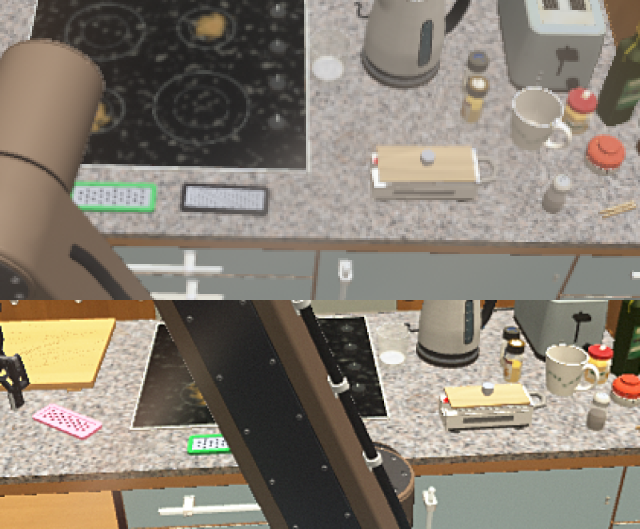

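```bash
cat > h.py <<'E'
from bench import *
import cv2,numpy as np
from scipy.spatial.transform import Rotation as R
def px2w(p,uv,z):
    "intersect pixel rays with the plane z"
    n=cv2.undistortPoints(np.float64(uv).reshape(-1,1,2),p["mtx"],p["D"])[:,0]
    E=p["extrinsics"];d=np.c_[n,np.ones(len(n))]@E[:3,:3].T;o=E[:3,3]
    return (o+d*((z-o[2])/d[:,2])[:,None])[:,:2]
def w2px(p,X):
    E=np.linalg.inv(p["extrinsics"])
    return cv2.projectPoints(np.float64(X).reshape(-1,1,3),cv2.Rodrigues(E[:3,:3])[0],E[:3,3],p["mtx"],p["D"])[0][:,0]
def topo(p,z,x0,x1,y0,y1,s=1.0):
    "metric map of plane z: rows = x descending, cols = y descending, s mm per pixel"
    xs=np.arange(x1,x0,-s);ys=np.arange(y1,y0,-s);Y,X=np.meshgrid(ys,xs)
    m=w2px(p,np.c_[X.ravel(),Y.ravel(),np.full(X.size,z)]).reshape(*X.shape,2).astype(np.float32)
    return cv2.remap(p["img"],m[...,0],m[...,1],cv2.INTER_LINEAR)[:,:,::-1].copy()
def go(x,y,z,yaw=None):
    "tool-frame shift in cm and yaw turn (deg) from present pose to the target"
    s=sense();r=R.from_euler("xyz",s["orientation"])
    print("at",s["tcp_pos"].round(1),"rpy",np.degrees(s["orientation"]).round(2),"F",s["contact_force"].round(1),"w",round(s["gripper_width"],3),"t",s["clock"])
    print("shift cm",(r.inv().apply(np.array([x,y,z])-s["tcp_pos"])/10).round(2))
    if yaw is not None: print("rotvec",np.degrees((r.inv()*R.from_euler("xyz",[np.pi,0,np.radians(yaw)])).as_rotvec()).round(2))
E
python3 - <<'E'
from h import *
p=get_image("top")
m=topo(p,0,330,800,-420,300)
cv2.imwrite("pics/map.png",m)
for t in["grater_box","lid","coarse_plate","fine_plate","spice_jar","mill","glass"]:
    for r in trace(p,t)[:2]:
        q=np.argwhere(r["pixels"])[:,::-1]; q=q.astype(float)
        w=px2w(p,q,0); print(t,round(r["confidence"],2),w.min(0).round(),w.max(0).round(),np.median(p["depth"][r["pixels"]]))
w=get_image("wrist");print(w["extrinsics"].round(3).tolist(),w["mtx"][0],sense()["tcp_pos"])
E
```

```text
grater_box 0.89 [ 461. -466.] [ 579. -222.] 1943.2823
lid 0.74 [ 506. -421.] [ 588. -239.] 1928.4789
coarse_plate 0.79 [422. 168.] [490. 319.] 1965.7527
fine_plate 0.93 [425. -38.] [493. 124.] 1965.1597
spice_jar 0.73 [ 641. -469.] [ 763. -405.] 2026.1035
mill 0.59 [ 457. -466.] [ 575. -222.] 1942.7607
mill 0.49 [ 438. -593.] [ 523. -536.] 1911.9088
glass 0.96 [ 733. -196.] [ 884. -117.] 2116.88
[[-0.409, -0.862, -0.298, 355.371], [-0.912, 0.387, 0.133, 580.555], [0.001, 0.327, -0.945, 373.923], [0.0, 0.0, 0.0, 1.0]] [373.80153031   0.         314.49515306] [276.97495653 615.54174871 231.28399984]
```

View pics/map.png

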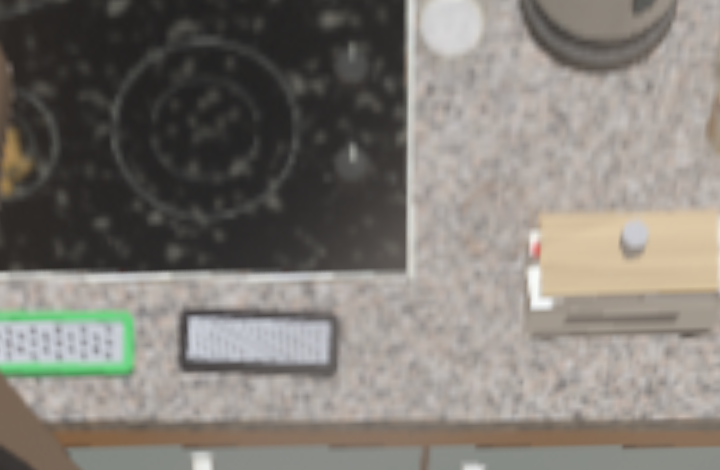

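apply_moves:
  plan:
    - {"delta_rot":[0,0,6.58],"xyz":[3.2,2.4,0],"grip":1}
    - {"delta_rot":[0,0,6.58],"xyz":[3.4,2.0,0],"grip":1}
    - {"delta_rot":[0,0,6.58],"xyz":[3.6,1.6,0],"grip":1}
    - {"delta_rot":[0,0,6.58],"xyz":[3.8,1.2,0],"grip":1}
    - {"delta_rot":[0,0,6.58],"xyz":[3.9,0.7,0],"grip":1}
    - {"delta_rot":[0,0,6.58],"xyz":[4.0,0.3,0],"grip":1}
    - {"delta_rot":[0,0,6.58],"xyz":[4.0,-0.2,0],"grip":1}
    - {"delta_rot":[0,0,6.58],"xyz":[4.0,-0.6,0],"grip":1}
    - {"delta_rot":[0,0,6.58],"xyz":[3.9,-1.1,0],"grip":1}
    - {"delta_rot":[0,0,6.58],"xyz":[3.7,-1.5,0],"grip":1}

```text
clock: 2.18
tcp_pos: [469.7, 263.6, 231.8]
orientation: [-3.141, 0.001, -1.577]
contact_force: [1.1, 0.3, -0.8]
gripper_width: 1.001
```

Run:
```python
from h import *
go(470,210,230,-90)
p=get_image("wrist");cv2.imwrite("pics/w1.png",p["img"][:,:,::-1])
np.save("w1.npy",p,allow_pickle=True)
for r in trace(p,"coarse_plate")[:2]:
    m=r["pixels"].astype(np.uint8)
    c=max(cv2.findContours(m,0,1)[0],key=len)[:,0]
    print(r["confidence"],r["box"],cv2.minAreaRect(px2w(p,c,8).astype(np.float32)))
# green colour segmentation
hsv=cv2.cvtColor(p["img"],cv2.COLOR_RGB2HSV)
g=cv2.inRange(hsv,(45,90,60),(85,255,255))
c=max(cv2.findContours(g,0,1)[0],key=len)[:,0]
print(cv2.boundingRect(c));print("green",cv2.minAreaRect(px2w(p,c,8).astype(np.float32)))
print(np.median(p["depth"][g>0]), p["extrinsics"][:3,3])
```

```text
at [469.7 263.6 231.8] rpy [-1.7996e+02  3.0000e-02 -9.0330e+01] F [ 1.1  0.3 -0.8] w 1.001 t 2.1833
shift cm [ 5.36 -0.06  0.17]
rotvec [-0.04  0.03 -0.33]
0.91 [332.1, 178.8, 65.1, 165.1] ((456.2470703125, 243.15194702148438), (159.31353759765625, 62.19417953491211), 89.71614837646484)
0.68 [257.9, 428.1, 76.6, 50.1] ((547.1085815429688, 570.1044921875), (112.01939392089844, 62.476097106933594), 54.76649475097656)
(298, 99, 65, 162)
green ((455.9179992675781, 243.99392700195312), (60.35443115234375, 159.60667419433594), 0.14383134245872498)
363.8663 [470.70297636 178.89065997 374.31574812]
```

View pics/w1.png

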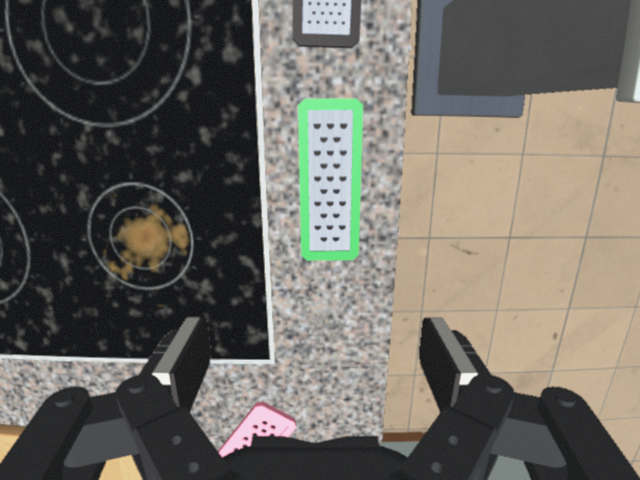

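apply_moves:
  plan:
    - {"delta_rot":[0,0,-0.33],"xyz":[4.1,-0.25,0],"grip":1}
    - {"delta_rot":[0,0,0],"xyz":[4.1,-0.25,0],"grip":1}
    - {"delta_rot":[0,0,0],"xyz":[4.1,-0.25,0],"grip":1}
    - {"delta_rot":[0,0,0],"xyz":[4.1,-0.25,0],"grip":1}
    - {"delta_rot":[0,0,0],"xyz":[4.1,-0.25,0],"grip":1}
    - {"delta_rot":[0,0,0],"xyz":[4.1,-0.25,0],"grip":1}
    - {"delta_rot":[0,0,0],"xyz":[4.1,-0.25,0],"grip":1}
    - {"delta_rot":[0,0,0],"xyz":[4.1,-0.25,0],"grip":1}
    - {"delta_rot":[0,0,0],"xyz":[4.1,-0.25,0],"grip":1}
    - {"delta_rot":[0,0,0],"xyz":[4.1,-0.25,0],"grip":1}

```text
clock: 3.12
tcp_pos: [496.0, -146.1, 231.8]
orientation: [-3.14, 0.0, -1.564]
contact_force: [0.5, 1.0, 0.7]
gripper_width: 1.003
```

apply_moves:
  plan:
    - {"delta_rot":[0,0,0],"xyz":[4.1,-0.25,0],"grip":1}
    - {"delta_rot":[0,0,0],"xyz":[4.1,-0.25,0],"grip":1}
    - {"delta_rot":[0,0,0],"xyz":[4.0,-0.25,0],"grip":1}
    - {"delta_rot":[0,0,0],"xyz":[3.0,-0.25,0],"grip":1}
    - {"delta_rot":[0,0,0],"xyz":[1.0,0,0],"grip":0.7}
    - {"delta_rot":[0,0,0],"xyz":[0,0,0],"grip":0.7}

```text
clock: 3.62
tcp_pos: [506.8, -308.5, 230.6]
orientation: [3.141, 0.0, -1.568]
contact_force: [-0.4, 0.8, 0.4]
gripper_width: 0.746
```

Run:
```python
from h import *
go(505,-310,230,-90)
p=get_image("wrist");cv2.imwrite("pics/w2.png",p["img"][:,:,::-1])
for t,z in(("lid",72),("lid_knob",96),("grater_box",64)):
  for r in trace(p,t)[:2]:
    m=r["pixels"].astype(np.uint8)
    c=max(cv2.findContours(m,0,1)[0],key=len)[:,0]
    print(t,round(r["confidence"],2),np.round(r["box"]),cv2.minAreaRect(px2w(p,c,z).astype(np.float32)))
hsv=cv2.cvtColor(p["img"],cv2.COLOR_RGB2HSV)
D=p["depth"];u,v=np.meshgrid(range(640),range(480))
n=cv2.undistortPoints(np.float64(np.c_[u.ravel(),v.ravel()]).reshape(-1,1,2),p["mtx"],p["D"])[:,0]
W=(np.c_[n,np.ones(len(n))]*D.reshape(-1,1))@p["extrinsics"][:3,:3].T+p["extrinsics"][:3,3]
W=W.reshape(480,640,3);np.save("W2.npy",W)
for a,b in((68,76),(90,100)):
    k=((W[...,2]>a)&(W[...,2]<b)&(D>0)&(abs(W[...,0]-505)<80)&(abs(W[...,1]+320)<130)).astype(np.uint8)
    c=max(cv2.findContours(k,0,1)[0],key=cv2.contourArea)[:,0]
    print(a,cv2.minAreaRect(W[c[:,1],c[:,0],:2].astype(np.float32)),np.median(W[...,2][k>0]))
```

```text
at [ 506.8 -308.5  230.6] rpy [179.94   0.   -89.84] F [-0.4  0.8  0.4] w 0.746 t 3.6167
shift cm [0.15 0.18 0.06]
rotvec [0.06 0.   0.16]
lid 0.86 [324. 198.  99. 203.] ((499.7287902832031, -320.2230529785156), (76.64188385009766, 171.47230529785156), 1.3519041538238525)
lid_knob 0.8 [324. 200.  98. 209.] ((500.2498779296875, -325.4587097167969), (70.94327545166016, 158.52235412597656), 0.8521780967712402)
grater_box 0.61 [322.  69.  98.  66.] ((501.718994140625, -428.26904296875), (74.86375427246094, 46.634464263916016), 0.28914377093315125)
68 ((499.336181640625, -319.4753112792969), (76.48405456542969, 171.87135314941406), 1.3471060991287231) 71.96561103006036
90 ((499.5485534667969, -320.05108642578125), (24.862476348876953, 25.00243377685547), 53.85908508300781) 95.76219225605146
```

View pics/w2.png

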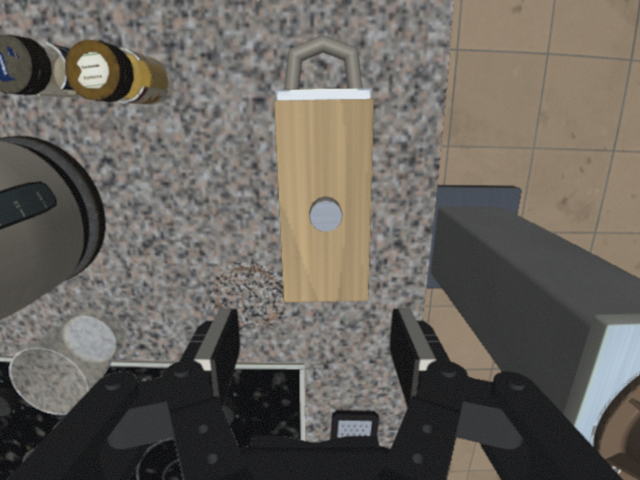

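Run:
```python
from h import *
W=np.load("W2.npy")
for n,(u,v) in dict(crL=(210,290),crR=(285,290),crT=(250,262),crB=(250,325),glassfoot=(90,340),jar1=(120,75),jar1r=(165,85),jar1l=(70,70),kettle=(103,220),handleL=(290,70),handleTop=(322,40),hobcorner=(303,366)).items(): print(n,W[v,u].round())
k=(W[...,2]>15)&(W[...,0]>550)&(W[...,0]<760)&(W[...,1]>-470)&(W[...,1]<-100)
print("tall stuff x,y min",W[k][:,:2].min(0),W[k][:,:2].max(0), k.sum())
q=W[k]; 
for y in range(-460,-100,40):
    s=q[(q[:,1]>=y)&(q[:,1]<y+40)]; print(y,s[:,0].min().round() if len(s) else None)
img=cv2.imread("pics/w2.png");cv2.imwrite("pics/cr.png",cv2.resize(img[240:345,190:310],None,fx=4,fy=4,interpolation=2))
print(np.ptp(W[270:320,220:280,2]),np.median(W[270:320,220:280,2]), np.median(W[150:200,200:260,2]))
```

```text
crL [ 624. -209.   -1.]
crR [ 534. -245.   71.]
crT [ 577. -244.    1.]
crB [ 581. -166.    1.]
glassfoot [ 738. -178.   54.]
jar1 [ 641. -421.  103.]
jar1r [ 641. -420.   21.]
jar1l [ 676. -426.  104.]
kettle [ 727. -292.    7.]
handleL [ 527. -428.   57.]
handleTop [ 503. -449.   60.]
hobcorner [ 521. -113.    6.]
tall stuff x,y min [ 550.00228393 -452.17780218] [ 759.99855554 -113.51095612] 35508
-460 639.0
-420 640.0
-380 737.0
-340 550.0
-300 550.0
-260 740.0
-220 735.0
-180 725.0
-140 729.0
375.07397115411345 0.48513078559452083 -0.3411445510365638
```

View pics/cr.png

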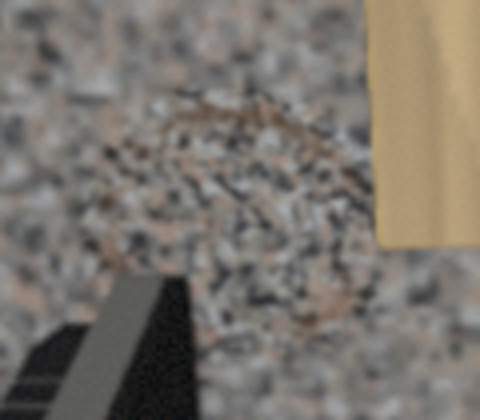

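Run:
```python
from h import *
for c in("wrist","side","top"):
    p=get_image(c)
    for t in("glass","mill","spice_jar"):
        for r in trace(p,t)[:3]: print(c,t,round(r["confidence"],2),np.round(r["box"]), px2w(p,[r["box"][:2]],0).round())
    print(c,"expected spot px",w2px(p,[[595,-205,0],[595,-205,92]]).round())
    if c!="wrist":
        u,v=w2px(p,[[595,-205,30]])[0].astype(int);cv2.imwrite(f"pics/g{c}.png",cv2.resize(p["img"][v-40:v+40,u-50:u+50,::-1],(400,320),interpolation=2))
cv2.imwrite("pics/g.png",np.hstack([cv2.imread("pics/gside.png"),cv2.imread("pics/gtop.png")]))
```

```text
wrist glass 0.63 [ 68. 358. 113. 111.] [[ 813. -109.]]
wrist spice_jar 0.92 [119.  68. 107.  69.] [[ 693. -435.]]
wrist expected spot px [[236. 291.]
 [215. 337.]]
side mill 0.81 [492. 264.  15.  26.] [[ 512. -581.]]
side mill 0.73 [426. 264.  69.  28.] [[ 528. -353.]]
side spice_jar 0.81 [439. 230.  13.  29.] [[ 745. -460.]]
side spice_jar 0.59 [424. 266.  71.  26.] [[ 517. -347.]]
side expected spot px [[379. 255.]
 [381. 233.]]
top mill 0.69 [476. 286.  14.  25.] [[ 488. -559.]]
top spice_jar 0.71 [476. 286.  12.  28.] [[ 488. -558.]]
top spice_jar 0.58 [437. 239.  16.  27.] [[ 704. -439.]]
top expected spot px [[379. 260.]
 [381. 245.]]
```

View pics/g.png

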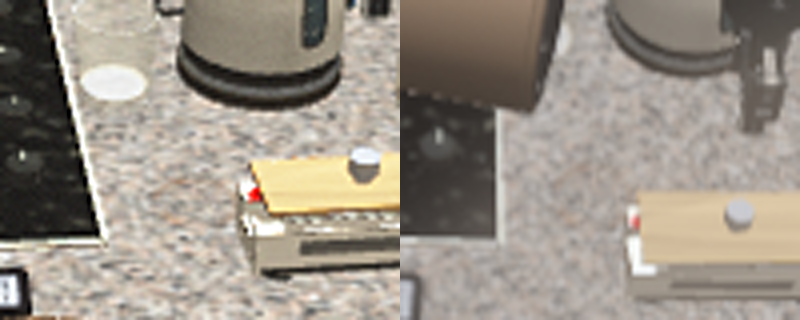

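apply_moves:
  plan:
    - {"delta_rot":[0,0,0],"xyz":[1.15,0.73,2.5],"grip":0.65}
    - {"delta_rot":[0,0,0],"xyz":[0,0,4.0],"grip":0.65}
    - {"delta_rot":[0,0,0],"xyz":[0,0,4.0],"grip":0.65}
    - {"delta_rot":[0,0,0],"xyz":[0,0,3.0],"grip":0.65}
    - {"delta_rot":[0,0,0],"xyz":[0,0,1.4],"grip":0.65}
    - {"delta_rot":[0,0,0],"xyz":[0,0,0.5],"grip":0.6}
    - {"delta_rot":[0,0,0],"xyz":[0,0,0],"grip":0.6}

```text
clock: 5.0
tcp_pos: [499.0, -317.9, 76.1]
orientation: [3.139, 0.001, -1.566]
contact_force: [0.1, -0.7, 1.4]
gripper_width: 0.597
```

apply_moves:
  plan:
    - {"delta_rot":[0,0,0],"xyz":[0,0,0],"grip":0.1}
    - {"delta_rot":[0,0,0],"xyz":[0,0,0],"grip":0.1}
    - {"delta_rot":[0,0,0],"xyz":[0,0,0],"grip":0.1}
    - {"delta_rot":[0,0,0],"xyz":[0,0,0],"grip":0.1}
    - {"delta_rot":[0,0,0],"xyz":[0,0,0],"grip":0.1}
    - {"delta_rot":[0,0,0],"xyz":[0,0,0],"grip":0.1}
    - {"delta_rot":[0,0,0],"xyz":[0,0,0],"grip":0.1}
  grip_force: 50

```text
clock: 5.58
tcp_pos: [500.6, -318.3, 79.2]
orientation: [-3.139, -0.001, -1.565]
contact_force: [-2.2, 1.0, 6.3]
gripper_width: 0.279
```

Run:
```python
from h import *
go(592,-325,140,-90)
```

```text
at [ 500.6 -318.3   79.2] rpy [-1.7985e+02 -7.0000e-02 -8.9660e+01] F [-2.2  1.   6.3] w 0.279 t 5.5833
shift cm [ 0.73 -9.15 -6.06]
rotvec [-0.15 -0.07  0.34]
```

apply_moves:
  plan:
    - {"delta_rot":[0,0,0],"xyz":[0,0,0],"grip":0.1}
    - {"delta_rot":[0,0,0],"xyz":[0,0,-1.5],"grip":0.1}
    - {"delta_rot":[0,0,0],"xyz":[0,0,-2.5],"grip":0.1}
    - {"delta_rot":[0,0,0],"xyz":[0,0,0],"grip":0.1}

```text
clock: 5.92
tcp_pos: [502.2, -318.9, 122.1]
orientation: [-3.135, -0.003, -1.565]
contact_force: [1.2, -0.4, -0.2]
gripper_width: 0.284
```

Run:
```python
from h import *
go(592,-325,140,-90)
p=get_image("wrist");cv2.imwrite("pics/w3.png",p["img"][:,:,::-1])
```

```text
at [ 502.2 -318.9  122.1] rpy [-1.7963e+02 -1.6000e-01 -8.9640e+01] F [ 1.2 -0.4 -0.2] w 0.284 t 5.9167
shift cm [ 0.67 -8.99 -1.73]
rotvec [-0.37 -0.16  0.36]
```

View pics/w3.png

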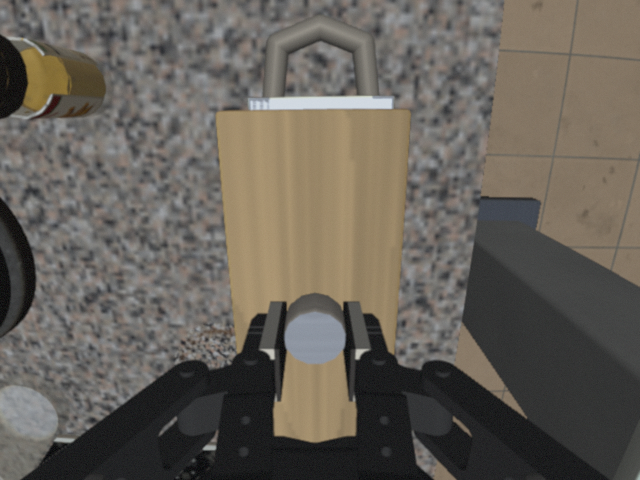

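apply_moves:
  plan:
    - {"delta_rot":[0,0,0],"xyz":[0.2,-2.0,-0.5],"grip":0.1}
    - {"delta_rot":[0,0,0],"xyz":[0.2,-3.0,0],"grip":0.1}
    - {"delta_rot":[0,0,0],"xyz":[0.2,-2.5,0],"grip":0.1}
    - {"delta_rot":[0,0,0],"xyz":[0,-1.5,0],"grip":0.1}
    - {"delta_rot":[0,0,0],"xyz":[0,0,0],"grip":0.1}
    - {"delta_rot":[0,0,0],"xyz":[0,0,0],"grip":0.1}

```text
clock: 6.47
tcp_pos: [589.7, -323.0, 121.0]
orientation: [3.14, 0.001, -1.565]
contact_force: [-1.0, -0.3, -1.9]
gripper_width: 0.285
```

```bash
cat >> h.py <<'E'
def cloud(p):
    u,v=np.meshgrid(range(640),range(480))
    n=cv2.undistortPoints(np.float64(np.c_[u.ravel(),v.ravel()]).reshape(-1,1,2),p["mtx"],p["D"])[:,0]
    W=(np.c_[n,np.ones(len(n))]*p["depth"].reshape(-1,1))@p["extrinsics"][:3,:3].T+p["extrinsics"][:3,3]
    return W.reshape(480,640,3)
E
python3 - <<'E'
from h import *
go(592,-325,140,-90)
p=get_image("wrist");W=cloud(p);go(592,-325,140,-90)
cv2.imwrite("pics/w4.png",p["img"][:,:,::-1])
B=W[130:270,240:380].reshape(-1,3); A=np.c_[B[:,:2],np.ones(len(B))]
k=np.linalg.lstsq(A,B[:,2],rcond=None)[0];print("slope",k[:2],"z board at knob",k@[592,-325,1],np.std(B[:,2]-A@k))
r=trace(p,"lid")[0];c=max(cv2.findContours(r["pixels"].astype(np.uint8),0,1)[0],key=len)[:,0];print(r["confidence"],cv2.minAreaRect(W[c[:,1],c[:,0],:2].astype(np.float32)))
E
```

```text
at [ 589.7 -323.   121. ] rpy [ 1.7992e+02  5.0000e-02 -8.9690e+01] F [-1.  -0.3 -1.9] w 0.285 t 6.4667
shift cm [ 0.2  -0.23 -1.9 ]
rotvec [0.08 0.05 0.31]
at [ 589.  -323.   121.3] rpy [ 1.7991e+02  5.0000e-02 -8.9700e+01] F [-0.1 -0.2 -1. ] w 0.282 t 6.5167
shift cm [ 0.2  -0.3  -1.87]
rotvec [0.09 0.05 0.3 ]
slope [-0.00605442 -0.07260368] z board at knob 110.74424607426067 9.676874379481285
0.82 ((595.4773559570312, -323.78839111328125), (126.15312957763672, 177.38832092285156), 0.6548877954483032)
```

Run:
```python
from h import *
p=get_image("wrist");W=cloud(p)
k=(abs(W[...,0]-592)<32)&(W[...,1]<-345)&(W[...,1]>-400)&(W[...,2]>60)&(W[...,2]<130)
B=W[k];print(len(B),np.percentile(B[:,2],[5,50,95]))
m=abs(B[:,2]-np.median(B[:,2]))<8;B=B[m];A=np.c_[B[:,:2]-[592,-325],np.ones(len(B))];s=np.linalg.lstsq(A,B[:,2],rcond=None)[0];print(s,np.std(B[:,2]-A@s))
go(592,-325,140,-90)
```

```text
20312 [113.29233188 114.30486477 115.31417228]
[-2.38540560e-03  9.09286437e-04  1.14346574e+02] 0.6145309875329217
at [ 588.7 -323.3  122. ] rpy [ 1.7996e+02  2.0000e-02 -8.9710e+01] F [-0.7  0.7 -1.2] w 0.28 t 6.6167
shift cm [ 0.17 -0.32 -1.8 ]
rotvec [0.04 0.02 0.29]
```

apply_moves:
  plan:
    - {"delta_rot":[0,0,0],"xyz":[0.15,-0.3,2.0],"grip":0.1}
    - {"delta_rot":[0,0,0],"xyz":[0,0,3.0],"grip":0.1}
    - {"delta_rot":[0,0,0],"xyz":[0,0,2.5],"grip":0.1}
    - {"delta_rot":[0,0,0],"xyz":[0,0,1.3],"grip":0.1}
    - {"delta_rot":[0,0,0],"xyz":[0,0,0.5],"grip":0.1}
    - {"delta_rot":[0,0,0],"xyz":[0,0,0.3],"grip":0.1}
    - {"delta_rot":[0,0,0],"xyz":[0,0,0.1],"grip":0.1}
    - {"delta_rot":[0,0,0],"xyz":[0,0,0],"grip":0.1}

```text
clock: 7.28
tcp_pos: [593.5, -325.2, 26.6]
orientation: [-3.14, -0.001, -1.565]
contact_force: [-0.7, 1.1, -1.0]
gripper_width: 0.285
```

Run:
```python
from h import *
p=get_image("wrist");W=cloud(p)
k=(abs(W[...,0]-592)<32)&(W[...,1]<-345)&(W[...,1]>-400)&(W[...,2]>5)&(W[...,2]<60)
B=W[k];A=np.c_[B[:,:2]-[592,-325],np.ones(len(B))];s=np.linalg.lstsq(A,B[:,2],rcond=None)[0];print(s,np.std(B[:,2]-A@s))
go(592,-325,140,-90)
```

```text
[ 6.94554100e-04 -5.07043383e-04  1.92994487e+01] 0.6146660428496636
at [ 593.6 -325.2   26.8] rpy [-1.7988e+02 -4.0000e-02 -8.9690e+01] F [ 0.1 -0.5 -1.3] w 0.283 t 7.3333
shift cm [ -0.02   0.14 -11.32]
rotvec [-0.12 -0.04  0.31]
```

apply_moves:
  plan:
    - {"delta_rot":[0,0,0],"xyz":[0,0,0.15],"grip":0.1}
    - {"delta_rot":[0,0,0],"xyz":[0,0,0.15],"grip":0.1}
    - {"delta_rot":[0,0,0],"xyz":[0,0,0],"grip":0.1}
    - {"delta_rot":[0,0,0],"xyz":[0,0,0],"grip":0.4}
    - {"delta_rot":[0,0,0],"xyz":[0,0,0],"grip":0.5}
    - {"delta_rot":[0,0,0],"xyz":[0,0,0],"grip":0.55}
    - {"delta_rot":[0,0,0],"xyz":[0,0,-2],"grip":0.55}
    - {"delta_rot":[0,0,0],"xyz":[0,0,-4],"grip":0.55}
    - {"delta_rot":[0,0,0],"xyz":[0,0,-4],"grip":0.55}
    - {"delta_rot":[0,0,0],"xyz":[0,0,-4],"grip":0.55}

```text
clock: 8.17
tcp_pos: [592.2, -324.9, 163.5]
orientation: [3.14, 0.0, -1.565]
contact_force: [1.0, -0.2, -0.5]
gripper_width: 0.549
```

apply_moves:
  plan:
    - {"delta_rot":[0,0,0],"xyz":[-0.5,2.0,-3.0],"grip":0.7}
    - {"delta_rot":[0,0,0],"xyz":[-0.5,3.0,-3.0],"grip":1}
    - {"delta_rot":[0,0,0],"xyz":[-0.5,3.0,-1.0],"grip":1}
    - {"delta_rot":[0,0,0],"xyz":[-0.5,1.2,0],"grip":1}
    - {"delta_rot":[0,0,0],"xyz":[0,0,0],"grip":1}
    - {"delta_rot":[0,0,0],"xyz":[0,0,0],"grip":1}

```text
clock: 8.67
tcp_pos: [501.1, -305.5, 232.5]
orientation: [-3.14, -0.0, -1.565]
contact_force: [0.0, -0.4, -0.1]
gripper_width: 0.999
```

Run:
```python
from h import *
p=get_image("wrist");W=cloud(p);np.savez("box.npz",W=W,img=p["img"]);go(500,-300,230,-90)
b=p["img"][20:420,150:550,::-1]
cv2.imwrite("pics/w5.png",cv2.resize(b,(800,800))[:600])
z=W[...,2]
def rect(k,n):
    c=cv2.findContours(cv2.morphologyEx(k.astype(np.uint8),cv2.MORPH_OPEN,np.ones((2,2))),0,1)[0]
    for q in sorted(c,key=cv2.contourArea)[::-1][:3]:
        q=q[:,0];print(n,len(q),cv2.minAreaRect(W[q[:,1],q[:,0],:2].astype(np.float32)))
near=(abs(W[...,0]-500)<50)&(abs(W[...,1]+325)<125)
rect(near&(z>61)&(z<68),"lips"); rect(near&(z>46)&(z<56),"z50"); rect(near&(z>40)&(z<68)&(W[...,1]>-418),"all")
lid=(W[...,0]>545)&(W[...,0]<640)&(W[...,1]<-230)&(W[...,1]>-420)
rect(lid&(z>10)&(z<22),"lid"); print(np.median(z[lid&(z>10)&(z<22)]))
hsv=cv2.cvtColor(p["img"],cv2.COLOR_RGB2HSV)
red=(cv2.inRange(hsv,(0,150,80),(8,255,255))|cv2.inRange(hsv,(172,150,80),(180,255,255)))>0
red&=near;print("red",W[red].min(0),W[red].max(0),W[red].mean(0))
```

```text
at [ 501.6 -305.6  231.8] rpy [-1.7996e+02 -1.0000e-02 -8.9690e+01] F [0.9 1.  0.5] w 1.0 t 8.7167
shift cm [-0.56  0.16  0.18]
rotvec [-0.04 -0.01  0.31]
lips 903 ((497.39691162109375, -316.8760986328125), (89.65336608886719, 201.33355712890625), 1.1356853246688843)
z50 394 ((476.3966979980469, -295.74237060546875), (27.867374420166016, 194.0212860107422), 7.497834205627441)
z50 78 ((525.6103515625, -222.20594787597656), (46.74391555786133, 24.54032325744629), 88.97450256347656)
z50 212 ((524.4437866210938, -287.9888916015625), (2.529729127883911, 115.8238754272461), 1.3111026287078857)
all 1007 ((496.6036682128906, -310.5690002441406), (89.42913818359375, 222.298828125), 0.6627948880195618)
lid 501 ((568.43798828125, -321.835693359375), (179.7050323486328, 130.213134765625), 89.61408996582031)
15.881711109932496
red [ 502.87009273 -390.10540861   45.31451457] [ 521.01682718 -228.87572388  375.12642785] [ 517.44668178 -237.79266405   55.25689598]
```

View pics/w5.png

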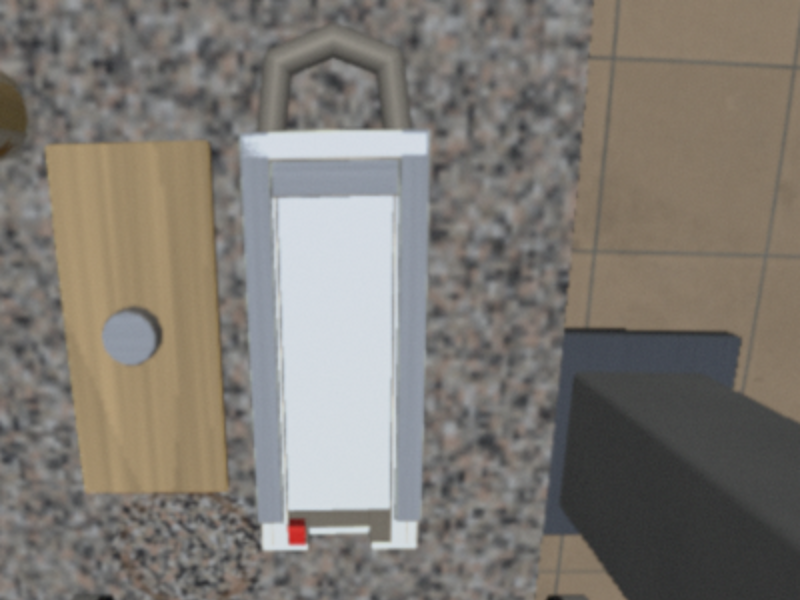

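```bash
cat > fit.py <<'E'
from h import *
def fit(W):
    z=W[...,2]
    k=(abs(z-64)<2)&(abs(W[...,0]-499)<42)&(W[...,1]<-235)&(W[...,1]>-416)
    L=[];Rr=[];li=[];ri=[];fr=[];bk=[]
    for v in range(480):
        q=W[v][k[v]]
        if len(q)<8: continue
        y=q[:,1].mean()
        if not -385<y<-250: continue
        x=np.sort(q[:,0]);L.append((y,x[0]));Rr.append((y,x[-1]))
        g=np.argmax(np.diff(x)); li.append((y,x[g]));ri.append((y,x[g+1]))
    out={}
    for n,a in(("x-",L),("x+",Rr),("in-",li),("in+",ri)):
        a=np.array(a);m=np.ones(len(a),bool)
        for _ in range(4):
            c=np.polyfit(a[m,0]+320,a[m,1],1);r=a[:,1]-np.polyval(c,a[:,0]+320);m=abs(r)<max(1,2*np.std(r[m]))
        out[n]=c;print(n,"slope deg",np.degrees(np.arctan(c[0])).round(2),"x at y=-320:",c[1].round(2),m.sum(),np.std(r[m]).round(2))
    # front ends of lips along columns
    kk=(abs(z-64)<2)&(abs(W[...,0]-499)<42)
    for lo,hi in((466,470),(528,532)):
        s=W[kk&(W[...,0]>lo)&(W[...,0]<hi)];s=s[s[:,1]>-420];print("lip y range at x",lo,hi,np.percentile(s[:,1],[.5,99.5]).round(1))
    return out
if __name__=="__main__":
    d=np.load("box.npz");W=d["W"];fit(W)
    z=W[...,2];img=d["img"]
    k=(abs(W[...,0]-499)<40)&(W[...,1]>-240)&(W[...,1]<-205)&(z>47)&(z<53);s=W[k]
    print("sill",len(s),np.percentile(s,[1,50,99],axis=0).round(1).tolist())
    hsv=cv2.cvtColor(img,cv2.COLOR_RGB2HSV)
    red=(cv2.inRange(hsv,(0,150,80),(8,255,255))|cv2.inRange(hsv,(172,150,80),(180,255,255)))>0
    red&=(abs(W[...,0]-520)<10)&(abs(W[...,1]+235)<15)&(z<60);s=W[red];print("red",len(s),np.percentile(s,[2,50,98],axis=0).round(1).tolist())
E
python3 fit.py
```

```text
x- slope deg -1.1 x at y=-320: 462.37 155 0.28
x+ slope deg -1.35 x at y=-320: 536.53 154 0.28
in- slope deg -1.21 x at y=-320: 473.56 155 0.25
in+ slope deg -1.32 x at y=-320: 525.32 154 0.25
lip y range at x 466 470 [-413.8 -248.5]
lip y range at x 528 532 [-412.3 -247.3]
sill 469 [[460.3, -239.8, 47.7], [514.2, -231.8, 49.9], [534.4, -226.1, 52.6]]
red 90 [[514.1, -240.7, 47.0], [517.8, -236.6, 52.3], [520.9, -229.2, 55.0]]
```

Run:
```python
import numpy as np
for f,t in(("W2.npy",(506.8,-308.5,230.9)),("box.npz",(501.4,-305.6,231.9))):
    W=np.load(f); W=W if f[0]=="W" else W["W"]
    W=W-np.array(t)
    k=(abs(W[...,0])<80)&(abs(W[...,1])<25)&(W[...,2]>-30)&(W[...,2]<60)
    s=W[k]; print(f,len(s),np.percentile(s[:,2],[0.2,1,3,10]).round(1))
    l=s[s[:,2]<np.percentile(s[:,2],5)];print(l[l[:,0]<0].mean(0).round(1),l[l[:,0]>0].mean(0).round(1))
    for sg in(-1,1):
        q=s[np.sign(s[:,0])==sg]; print("inner x edge",np.abs(q[:,0]).min().round(1),"outer",np.abs(q[:,0]).max().round(1),"y",np.percentile(q[:,1],[2,98]).round(1))
```

```text
W2.npy 13963 [ 6.6  9.1 12.4 19.7]
[-32.3  -4.1  11.3] [35.2 -3.9 11.2]
inner x edge 26.8 outer 62.9 y [-14.2   8.5]
inner x edge 29.8 outer 66.2 y [-13.8   8.8]
box.npz 9236 [14.  15.2 17.5 22.4]
[-42.2  -2.3  16.8] [44.3 -2.1 16.9]
inner x edge 40.9 outer 70.3 y [-13.9   8.8]
inner x edge 42.5 outer 72.8 y [-13.2   9.2]
```

apply_moves:
  plan:
    - {"delta_rot":[0,0,0],"xyz":[-3.5,0.3,0],"grip":0.95}
    - {"delta_rot":[0,0,0],"xyz":[-4.1,0.3,0],"grip":0.95}
    - {"delta_rot":[0,0,0],"xyz":[-4.1,0.3,0],"grip":0.95}
    - {"delta_rot":[0,0,0],"xyz":[-4.1,0.3,0],"grip":0.95}
    - {"delta_rot":[0,0,0],"xyz":[-4.1,0.3,0],"grip":0.95}
    - {"delta_rot":[0,0,0],"xyz":[-4.1,0.3,0],"grip":0.95}
    - {"delta_rot":[0,0,0],"xyz":[-4.1,0.3,0],"grip":0.95}
    - {"delta_rot":[0,0,0],"xyz":[-4.1,0.3,0],"grip":0.95}
    - {"delta_rot":[0,0,0],"xyz":[-4.1,0.3,0],"grip":0.95}
    - {"delta_rot":[0,0,0],"xyz":[-4.1,0.3,0],"grip":0.95}

```text
clock: 9.55
tcp_pos: [469.2, 100.7, 231.1]
orientation: [3.141, -0.001, -1.565]
contact_force: [1.6, -0.7, 0.6]
gripper_width: 0.954
```

apply_moves:
  plan:
    - {"delta_rot":[0,0,0],"xyz":[-4.1,0.3,0],"grip":0.95}
    - {"delta_rot":[0,0,0],"xyz":[-4.1,0.3,1],"grip":0.95}
    - {"delta_rot":[0,0,0],"xyz":[-4.1,0.3,2],"grip":0.95}
    - {"delta_rot":[0,0,0],"xyz":[-4.1,0.3,3],"grip":0.95}
    - {"delta_rot":[0,0,0],"xyz":[-3.5,0.3,3],"grip":0.95}
    - {"delta_rot":[0,0,0],"xyz":[-1.0,0,3],"grip":0.95}
    - {"delta_rot":[0,0,0],"xyz":[0,0,2],"grip":0.95}
    - {"delta_rot":[0,0,0],"xyz":[0,0,0],"grip":0.95}
    - {"delta_rot":[0,0,0],"xyz":[0,0,0],"grip":0.95}

```text
clock: 10.3
tcp_pos: [454.1, 291.9, 100.4]
orientation: [3.139, -0.004, -1.565]
contact_force: [0.0, 0.2, 0.5]
gripper_width: 0.953
```

Run:
```python
from h import *
p=get_image("wrist");W=cloud(p);go(455.9,312,12,-89.86)
g=cv2.inRange(cv2.cvtColor(p["img"],cv2.COLOR_RGB2HSV),(45,90,60),(85,255,255))
c=max(cv2.findContours(g,0,1)[0],key=len)[:,0]
print("green",cv2.boundingRect(c),cv2.minAreaRect(px2w(p,c,8).astype(np.float32)),np.median(W[g>0][:,2]))
```

```text
at [454.9 292.3 101.9] rpy [ 1.7998e+02 -7.0000e-02 -8.9680e+01] F [-0.5 -0.1 -0.1] w 0.948 t 10.35
shift cm [-1.98 -0.12  8.99]
rotvec [ 0.02 -0.07  0.18]
green (262, 38, 105, 255) ((456.0841064453125, 243.79507446289062), (60.34406280517578, 159.8902130126953), 0.21958698332309723) 8.014706042151715
```

apply_moves:
  plan:
    - {"delta_rot":[0,0,0],"xyz":[-1.2,0,2.0],"grip":0.95}
    - {"delta_rot":[0,0,0],"xyz":[-1.0,0,3.5],"grip":0.95}
    - {"delta_rot":[0,0,0],"xyz":[0,0,3.0],"grip":0.95}
    - {"delta_rot":[0,0,0],"xyz":[0,0,1.4],"grip":0.95}
    - {"delta_rot":[0,0,0],"xyz":[0,0,0.4],"grip":0.95}
    - {"delta_rot":[0,0,0],"xyz":[0,0,0.1],"grip":0.95}
    - {"delta_rot":[0,0,0],"xyz":[0,0,0],"grip":0.95}
  grip_force: 40

```text
clock: 10.93
tcp_pos: [455.3, 314.8, -0.6]
orientation: [-3.14, 0.002, -1.566]
contact_force: [-0.2, 1.0, -0.2]
gripper_width: 0.956
```

Run:
```python
from h import *
go(455,314,-3,-89.8)
p=get_image("wrist");W=cloud(p);go(455,314,-3,-89.8)
t=sense()["tcp_pos"];V=W-t
k=(abs(V[...,0])<60)&(abs(V[...,1])<25)&(V[...,2]>5)&(V[...,2]<30)&(W[...,2]>4);g=cv2.inRange(cv2.cvtColor(p["img"],cv2.COLOR_RGB2HSV),(45,60,40),(85,255,255))>0
s=V[k&~g];print(np.percentile(s[:,2],[.2,1,3]).round(1))
for sg in(-1,1):
    q=s[np.sign(s[:,0])==sg];print(np.abs(q[:,0]).min().round(1),np.percentile(q[:,1],[2,98]).round(1))
```

```text
at [455.3 314.8  -0.6] rpy [-1.7991e+02  1.0000e-01 -8.9700e+01] F [-0.2  1.  -0.2] w 0.956 t 10.9333
shift cm [0.08 0.03 0.24]
rotvec [-0.09  0.1   0.1 ]
at [ 4.553e+02  3.150e+02 -3.000e-01] rpy [-1.7988e+02  1.3000e-01 -8.9700e+01] F [ 0.1  0.5 -0.4] w 0.948 t 10.9833
shift cm [0.1  0.04 0.27]
rotvec [-0.12  0.13  0.1 ]
[5.  5.2 5.4]
0.0 [-24.4   7.3]
0.0 [-24.4   7.8]
```

apply_moves:
  plan:
    - {"delta_rot":[0,0,0],"xyz":[0,0,0.25],"grip":0.95}
    - {"delta_rot":[0,0,0],"xyz":[0,0,0],"grip":0.6}
    - {"delta_rot":[0,0,0],"xyz":[0,0,0],"grip":0.5}
    - {"delta_rot":[0,0,0],"xyz":[0,0,0],"grip":0.5}
    - {"delta_rot":[0,0,0],"xyz":[0,0,0],"grip":0.5}
    - {"delta_rot":[0,0,0],"xyz":[0,0,0],"grip":0.5}
    - {"delta_rot":[0,0,0],"xyz":[0,0,0],"grip":0.5}
  grip_force: 60

```text
clock: 11.57
tcp_pos: [454.6, 314.4, -3.2]
orientation: [-3.141, 0.001, -1.565]
contact_force: [-3.3, -1.5, 10.3]
gripper_width: 0.674
```

apply_moves:
  plan:
    - {"delta_rot":[0,0,0],"xyz":[0,0,0],"grip":0.5}
    - {"delta_rot":[0,0,0],"xyz":[0,0,-1.0],"grip":0.5}
    - {"delta_rot":[0,0,0],"xyz":[0,0,-2.0],"grip":0.5}
    - {"delta_rot":[0,0,0],"xyz":[0,0,-4.0],"grip":0.5}
    - {"delta_rot":[0,0,0],"xyz":[0,0,-4.0],"grip":0.5}
    - {"delta_rot":[0,0,0],"xyz":[0,0,-2],"grip":0.5}
    - {"delta_rot":[0,0,0],"xyz":[0,0,0],"grip":0.5}

```text
clock: 12.15
tcp_pos: [456.3, 316.4, 131.6]
orientation: [-3.135, 0.007, -1.565]
contact_force: [1.3, 0.3, -1.6]
gripper_width: 0.673
```

```bash
cat > pl.py <<'E'
from h import *
def plate(name=None):
    p=get_image("wrist");W=cloud(p);t=sense();img=p["img"]
    if name: cv2.imwrite(f"pics/{name}.png",img[:,:,::-1])
    g=cv2.inRange(cv2.cvtColor(img,cv2.COLOR_RGB2HSV),(45,90,60),(85,255,255))
    V=W-t["tcp_pos"];s=V[(g>0)&(abs(V[...,2])<60)]
    med=np.median(s[:,2]);s=s[abs(s[:,2]-med)<8];A=np.c_[s[:,:2],np.ones(len(s))];a=np.linalg.lstsq(A,s[:,2],rcond=None)[0]
    s=s[abs(s[:,2]-A@a)[:]<1.5];A=np.c_[s[:,:2],np.ones(len(s))];a=np.linalg.lstsq(A,s[:,2],rcond=None)[0]
    r=cv2.minAreaRect(s[:,:2].astype(np.float32))
    print("plate top rel. TCP: slopes deg (x,y)",np.degrees(a[:2]).round(2),"z under TCP",a[2].round(2))
    print("rect rel TCP",np.round(r[0],1),np.round(r[1],1),round(r[2],2),"front y",np.percentile(s[:,1],.3).round(1))
    f=s[s[:,1]<np.percentile(s[:,1],40)]
    for y in range(-140,-20,20):
        q=s[(abs(s[:,1]-y)<4)]
        if len(q)>10: print(y,"x edges",np.percentile(q[:,0],[1,99]).round(1),"mid",np.mean(np.percentile(q[:,0],[1,99])).round(2))
    go(499.5,-322.6,0,-88.72)
E
python3 -c "
from pl import *
plate('w6')"
```

```text
plate top rel. TCP: slopes deg (x,y) [0.26 1.98] z under TCP 13.84
rect rel TCP [  2.7 -54.8] [ 60.5 131. ] 0.32 front y -119.7
-120 x edges [-26.7  32.9] mid 3.07
-100 x edges [-26.8  32.7] mid 2.93
-80 x edges [-26.9  32.6] mid 2.86
-60 x edges [-27.1  32.6] mid 2.75
-40 x edges [-27.2  32.5] mid 2.68
at [455.2 315.4 128.8] rpy [-179.79    0.29  -89.69] F [ 0.2  0.5 -2.1] w 0.674 t 12.2
shift cm [63.89 -4.04 12.57]
rotvec [-0.21  0.29 -0.97]
```

View pics/w6.png

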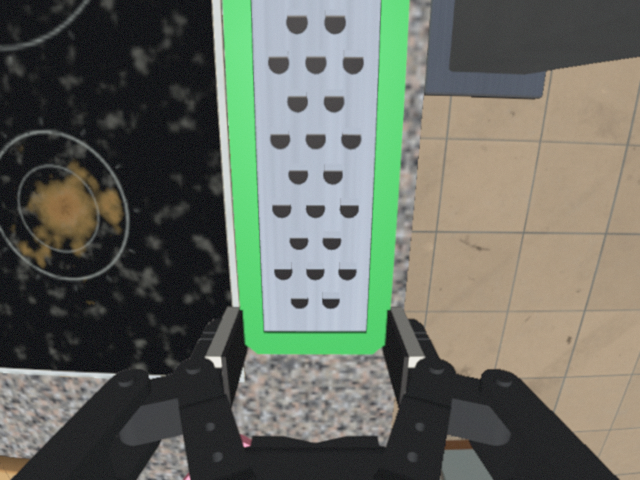

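apply_moves:
  plan:
    - {"delta_rot":[0,2.0,-0.95],"xyz":[0,0,0],"grip":0.5}
    - {"delta_rot":[0,0,0],"xyz":[2.7,-0.3,0],"grip":0.5}
    - {"delta_rot":[0,0,0],"xyz":[4.0,-0.3,0],"grip":0.5}
    - {"delta_rot":[0,0,0],"xyz":[4.0,-0.3,0],"grip":0.5}
    - {"delta_rot":[0,0,0],"xyz":[4.0,-0.3,0],"grip":0.5}
    - {"delta_rot":[0,0,0],"xyz":[4.0,-0.3,0],"grip":0.5}
    - {"delta_rot":[0,0,0],"xyz":[4.0,-0.3,0],"grip":0.5}
    - {"delta_rot":[0,0,0],"xyz":[4.0,-0.3,0],"grip":0.5}
    - {"delta_rot":[0,0,0],"xyz":[4.0,-0.3,0],"grip":0.5}
    - {"delta_rot":[0,0,0],"xyz":[4.0,-0.3,0],"grip":0.5}

```text
clock: 13.03
tcp_pos: [487.5, -34.1, 136.2]
orientation: [3.137, -0.037, -1.547]
contact_force: [1.0, 0.3, -1.3]
gripper_width: 0.676
```

apply_moves:
  plan:
    - {"delta_rot":[0,0,0],"xyz":[3.0,-0.1,1.0],"grip":0.5}
    - {"delta_rot":[0,0,0],"xyz":[1.0,0,2.5],"grip":0.5}
    - {"delta_rot":[0,0,0],"xyz":[0,0,2.5],"grip":0.5}
    - {"delta_rot":[0,0,0],"xyz":[0,0,1.3],"grip":0.5}
    - {"delta_rot":[0,0,0],"xyz":[0,0,0],"grip":0.5}
    - {"delta_rot":[0,0,0],"xyz":[0,0,0],"grip":0.5}

```text
clock: 13.53
tcp_pos: [489.5, -74.9, 64.4]
orientation: [3.136, -0.037, -1.548]
contact_force: [-0.5, 0.2, -1.1]
gripper_width: 0.673
```

```bash
cat > pl2.py <<'E'
from h import *
B=np.array([499.5,-322.6]);yaw=np.radians(-88.73);ux=np.array([np.cos(yaw),np.sin(yaw)]);uy=np.array([-ux[1],ux[0]])
def plate(name=None):
    p=get_image("wrist");W=cloud(p);img=p["img"]
    if name: cv2.imwrite(f"pics/{name}.png",img[:,:,::-1])
    g=cv2.inRange(cv2.cvtColor(img,cv2.COLOR_RGB2HSV),(45,90,60),(85,255,255))>0
    X=np.stack([(W[...,:2]-B)@ux,(W[...,:2]-B)@uy,W[...,2]],-1)
    s=X[g&(X[...,2]>30)&(X[...,2]<200)];m=abs(s[:,2]-np.median(s[:,2]))<8;s=s[m]
    for _ in range(2):
        A=np.c_[s[:,:2],np.ones(len(s))];a=np.linalg.lstsq(A,s[:,2],rcond=None)[0];s=s[abs(s[:,2]-A@a)<1.5]
    print("BOX FRAME: slope deg x,y",np.degrees(a[:2]).round(2),"x range",np.percentile(s[:,0],[.2,99.8]).round(1))
    x0,x1=np.percentile(s[:,0],[.5,99.5])
    print("bottom z at rear,front",(a@[x0,0,1]-8).round(1),(a@[x1,0,1]-8).round(1))
    ms=[]
    for x in np.arange(x0+12,x1-10,15):
        q=s[abs(s[:,0]-x)<4]
        if len(q)>10: e=np.percentile(q[:,1],[1,99]); ms.append((x,e.mean(),np.ptp(e)))
    ms=np.array(ms);k=ms[:,2]>57;c=np.polyfit(ms[k,0],ms[k,1],1)
    print("width",ms[:,2].round(1),"yaw err deg",np.degrees(c[0]).round(2),"y mid rear/front",np.polyval(c,[x0,x1]).round(2))
    hsv=cv2.cvtColor(img,cv2.COLOR_RGB2HSV)
    red=((cv2.inRange(hsv,(0,150,80),(8,255,255))|cv2.inRange(hsv,(172,150,80),(180,255,255)))>0)&(abs(X[...,0]+88)<14)&(abs(X[...,1]-20)<12)
    if red.sum()>5: print("red",red.sum(),np.percentile(X[red],[3,50,97],axis=0).round(1).tolist())
    t=sense();print("tcp",t["tcp_pos"].round(1),np.degrees(t["orientation"]).round(2),"F",t["contact_force"].round(1),"w",round(t["gripper_width"],3),"t",t["clock"])
    return X,img
E
python3 -c "
from pl2 import *
plate()"
```

```text
BOX FRAME: slope deg x,y [ 0.53 -0.38] x range [-257.3 -127.5]
bottom z at rear,front 67.4 68.6
width [57.8 59.8 59.6 59.6 59.6 59.5 59.3 59.5] yaw err deg -0.12 y mid rear/front [-3.   -3.28]
tcp [490.5 -74.5  65.5] [179.84  -2.07 -88.68] F [ 1.3  0.6 -1.9] w 0.675 t 13.5833
```

apply_moves:
  plan:
    - {"delta_rot":[0,-0.5,0],"xyz":[-0.3,-0.31,0],"grip":0.5}
    - {"delta_rot":[0,0,0],"xyz":[0,0,0.8],"grip":0.5}
    - {"delta_rot":[0,0,0],"xyz":[0,0,0.6],"grip":0.5}
    - {"delta_rot":[0,0,0],"xyz":[0,0,0.15],"grip":0.5}
    - {"delta_rot":[0,0,0],"xyz":[0,0,0],"grip":0.5}
    - {"delta_rot":[0,0,0],"xyz":[0,0,0],"grip":0.5}

```text
clock: 14.08
tcp_pos: [493.6, -71.9, 50.2]
orientation: [3.141, -0.026, -1.549]
contact_force: [-0.2, 0.1, -1.7]
gripper_width: 0.672
```

```bash
python3 -c "
from pl2 import *
plate()"
```

```text
BOX FRAME: slope deg x,y [-0.06 -0.11] x range [-260.1 -130.2]
bottom z at rear,front 53.4 53.2
width [57.8 59.8 59.7 59.7 59.4 59.5 59.5 59.4] yaw err deg -0.1 y mid rear/front [1.06 0.84]
tcp [493.8 -71.8  50.4] [179.99  -1.5  -88.74] F [ 0.1  0.7 -0.6] w 0.67 t 14.1333
```

apply_moves:
  plan:
    - {"delta_rot":[0,0,0],"xyz":[0,0.09,0.24],"grip":0.5}
    - {"delta_rot":[0,0,0],"xyz":[0.2,0,0.005],"grip":0.5}
    - {"delta_rot":[0,0,0],"xyz":[0.4,0,0.01],"grip":0.5}
    - {"delta_rot":[0,0,0],"xyz":[0.5,0,0.013],"grip":0.5}
    - {"delta_rot":[0,0,0],"xyz":[0.5,0,0.013],"grip":0.5}
    - {"delta_rot":[0,0,0],"xyz":[0.4,0,0.01],"grip":0.5}
    - {"delta_rot":[0,0,0],"xyz":[0,0,0],"grip":0.5}

```text
clock: 14.72
tcp_pos: [493.3, -92.8, 48.0]
orientation: [3.141, -0.026, -1.55]
contact_force: [0.4, -1.1, -1.8]
gripper_width: 0.672
```

```bash
python3 -c "
from pl2 import *
plate()"
```

```text
BOX FRAME: slope deg x,y [ 1.17 -0.09] x range [-239.4 -110.1]
bottom z at rear,front 50.9 53.5
width [57.8 59.8 59.7 59.6 59.4 59.4 59.6 59.5] yaw err deg -0.18 y mid rear/front [ 0.35 -0.06]
tcp [493.3 -92.6  48. ] [179.99  -1.51 -88.8 ] F [-0.5 -0.9 -1.8] w 0.675 t 14.7667
```

apply_moves:
  plan:
    - {"delta_rot":[0,0,0],"xyz":[0,0,0],"grip":0.5}
    - {"delta_rot":[0,0,0],"xyz":[0,0,0],"grip":0.5}
    - {"delta_rot":[0,-0.7,0],"xyz":[0,0,0],"grip":0.5}
    - {"delta_rot":[0,-0.7,0],"xyz":[0,0,0],"grip":0.5}
    - {"delta_rot":[0,0,0],"xyz":[0,0,0],"grip":0.5}
  grip_force: 115

```text
clock: 15.18
tcp_pos: [493.5, -91.8, 48.1]
orientation: [-3.142, -0.0, -1.549]
contact_force: [0.3, 1.5, 0.4]
gripper_width: 0.649
```

```bash
python3 -c "
from pl2 import *
plate()"
```

```text
BOX FRAME: slope deg x,y [ 1.39 -0.09] x range [-240.2 -111.5]
bottom z at rear,front 50.2 53.3
width [55.7 59.8 59.7 59.5 59.4 59.5 59.4 59.5] yaw err deg -0.15 y mid rear/front [0.53 0.21]
tcp [493.6 -91.9  48.1] [-1.7998e+02 -6.0000e-02 -8.8790e+01] F [0.3 0.2 0. ] w 0.652 t 15.2333
```

apply_moves:
  plan:
    - {"delta_rot":[0,-1.5,0],"xyz":[0,0,0],"grip":0.5}
    - {"delta_rot":[0,-1.5,0],"xyz":[0,0,0],"grip":0.5}
    - {"delta_rot":[0,-1.5,0],"xyz":[0,0,0],"grip":0.5}
    - {"delta_rot":[0,0,0],"xyz":[0,0,0],"grip":0.5}

```text
clock: 15.57
tcp_pos: [494.0, -92.2, 48.3]
orientation: [-3.141, 0.078, -1.55]
contact_force: [-1.0, 1.5, 2.1]
gripper_width: 0.65
```

```bash
python3 -c "
from pl2 import *
plate()"
```

```text
BOX FRAME: slope deg x,y [-0.17  0.  ] x range [-239.1 -111.5]
bottom z at rear,front 50.5 50.1
width [55.7 59.7 59.8 59.6 59.4 59.6 59.6] yaw err deg -0.18 y mid rear/front [0.97 0.57]
tcp [494.  -92.3  48.2] [-179.95    4.39  -88.82] F [-0.3  2.7  0.9] w 0.651 t 15.6167
```

apply_moves:
  plan:
    - {"delta_rot":[0,0,0],"xyz":[0,0.07,0],"grip":0.5}
    - {"delta_rot":[0,0,0],"xyz":[0.3,0,-0.023],"grip":0.5}
    - {"delta_rot":[0,0,0],"xyz":[0.3,0,-0.023],"grip":0.5}
    - {"delta_rot":[0,0,0],"xyz":[0.3,0,-0.023],"grip":0.5}
    - {"delta_rot":[0,0,0],"xyz":[0.3,0,-0.023],"grip":0.5}
    - {"delta_rot":[0,0,0],"xyz":[0.3,0,-0.023],"grip":0.5}
    - {"delta_rot":[0,0,0],"xyz":[0,0,0],"grip":0.5}

```text
clock: 16.2
tcp_pos: [492.9, -107.7, 47.9]
orientation: [3.141, 0.076, -1.549]
contact_force: [0.1, -1.1, 1.5]
gripper_width: 0.653
```

```bash
python3 -c "
from pl2 import *
plate()"
```

```text
BOX FRAME: slope deg x,y [-0.05 -0.06] x range [-223.6  -96.1]
bottom z at rear,front 50.2 50.1
width [55.6 59.9 59.5 59.6 59.6 59.5 59.5] yaw err deg -0.1 y mid rear/front [-0.51 -0.73]
tcp [ 492.9 -107.6   47.9] [179.98   4.37 -88.77] F [ 1.  -2.4  1.5] w 0.649 t 16.25
```

apply_moves:
  plan:
    - {"delta_rot":[0,1.3,0],"xyz":[0,-0.05,0],"grip":0.5}
    - {"delta_rot":[0,1.3,0],"xyz":[0,0,-0.02],"grip":0.5}
    - {"delta_rot":[0,1.3,0],"xyz":[0,0,0],"grip":0.5}
    - {"delta_rot":[0,0,0],"xyz":[0.6,0,-0.005],"grip":0.5}
    - {"delta_rot":[0,0,0],"xyz":[0.8,0,-0.006],"grip":0.5}
    - {"delta_rot":[0,0,0],"xyz":[0.8,0,-0.006],"grip":0.5}
    - {"delta_rot":[0,0,0],"xyz":[0.8,0,-0.006],"grip":0.5}
    - {"delta_rot":[0,0,0],"xyz":[0.8,0,-0.006],"grip":0.5}
    - {"delta_rot":[0,0,0],"xyz":[0,0,0],"grip":0.5}

```text
clock: 17.0
tcp_pos: [494.3, -146.9, 48.1]
orientation: [3.141, 0.008, -1.55]
contact_force: [0.3, -0.8, 1.1]
gripper_width: 0.648
```

```bash
python3 -c "
from pl2 import *
plate()"
```

```text
BOX FRAME: slope deg x,y [ 0.63 -0.05] x range [-185.1  -56.4]
bottom z at rear,front 50.3 51.7
width [55.6 59.7 59.6 59.8 59.5 59.4 59.2 51.5] yaw err deg -0.22 y mid rear/front [ 0.13 -0.37]
tcp [ 494.3 -146.4   48.1] [179.99   0.48 -88.85] F [-0.1 -1.8  0.8] w 0.646 t 17.05
```

apply_moves:
  plan:
    - {"delta_rot":[0,0,0],"xyz":[0.5,0,-0.005],"grip":0.5}
    - {"delta_rot":[0,0,0],"xyz":[0.9,0,-0.007],"grip":0.5}
    - {"delta_rot":[0,0,0],"xyz":[1.0,0,-0.008],"grip":0.5}
    - {"delta_rot":[0,0,0],"xyz":[1.0,0,-0.008],"grip":0.5}
    - {"delta_rot":[0,0,0],"xyz":[1.0,0,-0.008],"grip":0.5}
    - {"delta_rot":[0,0,0],"xyz":[1.0,0,-0.008],"grip":0.5}
    - {"delta_rot":[0,0,0],"xyz":[1.0,0,-0.008],"grip":0.5}
    - {"delta_rot":[0,0,0],"xyz":[0.9,0,-0.007],"grip":0.5}
    - {"delta_rot":[0,0,0],"xyz":[0.5,0,-0.005],"grip":0.5}
    - {"delta_rot":[0,0,0],"xyz":[0,0,0],"grip":0.5}

```text
clock: 17.88
tcp_pos: [496.0, -224.4, 48.1]
orientation: [3.141, 0.008, -1.55]
contact_force: [0.7, -2.8, 2.8]
gripper_width: 0.65
```

```bash
python3 -c "
from pl2 import *
plate()"
```

```text
BOX FRAME: slope deg x,y [-0.16 -0.03] x range [-107.5   21.7]
bottom z at rear,front 50.5 50.1
width [55.5 58.9 52.  52.1 52.1 51.8 52.1 52.1] yaw err deg -0.01 y mid rear/front [0.05 0.02]
tcp [ 496.  -224.    48.1] [180.     0.47 -88.8 ] F [-0.8 -1.4  2.7] w 0.653 t 17.9333pl2.py:18: RankWarning: Polyfit may be poorly conditioned
  ms=np.array(ms);k=ms[:,2]>57;c=np.polyfit(ms[k,0],ms[k,1],1)
```

apply_moves:
  plan:
    - {"delta_rot":[0,0,0],"xyz":[0,0,0],"grip":0.8}
    - {"delta_rot":[0,0,0],"xyz":[0,0,0],"grip":0.9}
    - {"delta_rot":[0,0,0],"xyz":[0,0,0],"grip":0.9}
    - {"delta_rot":[0,0,0],"xyz":[-0.3,0,-2.0],"grip":0.9}
    - {"delta_rot":[0,0,0],"xyz":[-1.7,0.2,-3.0],"grip":0.5}
    - {"delta_rot":[0,0,0],"xyz":[-1.5,0.2,0],"grip":0}
    - {"delta_rot":[0,0,0],"xyz":[0,0,0],"grip":0}
    - {"delta_rot":[0,0,0],"xyz":[0,0,0],"grip":0}
    - {"delta_rot":[0,0,0],"xyz":[0,0,0],"grip":0}
    - {"delta_rot":[0,0,0],"xyz":[0,0,0],"grip":0}
  grip_force: 50

```text
clock: 18.77
tcp_pos: [490.9, -188.7, 97.7]
orientation: [3.14, 0.009, -1.549]
contact_force: [-0.1, 0.1, -0.1]
gripper_width: 0.044
```

```bash
python3 -c "
from pl2 import *
plate('w7')
t=sense()['tcp_pos'];print('tcp in box',(t[:2]-B)@ux,(t[:2]-B)@uy)"
```

```text
BOX FRAME: slope deg x,y [-0.92  0.03] x range [-108.2   -1.6]
bottom z at rear,front 52.6 50.9
width [59.3 59.1 51.3 51.2 51.2 51.3] yaw err deg 0.43 y mid rear/front [-0.19  0.6 ]
tcp [ 490.9 -188.8   97.7] [179.91   0.5  -88.76] F [-0.4 -0.9  0. ] w 0.003 t 18.8167
tcp in box -133.93890579231592 -5.677364302674972
```

apply_moves:
  plan:
    - {"delta_rot":[0,0,0],"xyz":[0,0,2.5],"grip":0}
    - {"delta_rot":[0,0,0],"xyz":[0,0,1.5],"grip":0}
    - {"delta_rot":[0,0,0],"xyz":[0,0,0.35],"grip":0}
    - {"delta_rot":[0,0,0],"xyz":[0.5,0,0],"grip":0}
    - {"delta_rot":[0,0,0],"xyz":[0.5,0,0],"grip":0}
    - {"delta_rot":[0,0,0],"xyz":[0.5,0,0],"grip":0}
    - {"delta_rot":[0,0,0],"xyz":[0.5,0,0],"grip":0}
    - {"delta_rot":[0,0,0],"xyz":[0,0,0],"grip":0}

```text
clock: 19.48
tcp_pos: [492.0, -209.1, 55.3]
orientation: [-3.141, 0.009, -1.55]
contact_force: [0.1, -0.6, 1.0]
gripper_width: 0.001
```

```bash
python3 -c "
from pl2 import *
plate()
t=sense()['tcp_pos'];print('tcp in box',(t[:2]-B)@ux,(t[:2]-B)@uy)"
```

```text
BOX FRAME: slope deg x,y [-0.86  0.01] x range [-102.    8.]
bottom z at rear,front 52.4 50.8
width [59.  58.  51.5 51.4 51.3 51.5] yaw err deg 0.22 y mid rear/front [-0.13  0.29]
tcp [ 492.  -208.8   55.3] [-179.95    0.48  -88.79] F [ 0.6 -0.3  0.2] w 0.001 t 19.5333
tcp in box -113.8903361368342 -4.9463787080865345
```

apply_moves:
  plan:
    - {"delta_rot":[0,0,0],"xyz":[0.4,0,0],"grip":0}
    - {"delta_rot":[0,0,0],"xyz":[0.4,0,0],"grip":0}
    - {"delta_rot":[0,0,0],"xyz":[0.4,0,0],"grip":0}
    - {"delta_rot":[0,0,0],"xyz":[0.4,0,0],"grip":0}
    - {"delta_rot":[0,0,0],"xyz":[0.2,0,0],"grip":0}
    - {"delta_rot":[0,0,0],"xyz":[0,0,0],"grip":0}

```text
clock: 20.03
tcp_pos: [492.1, -226.7, 54.5]
orientation: [3.141, 0.008, -1.549]
contact_force: [0.8, -0.2, 0.6]
gripper_width: 0.0
```

```bash
python3 -c "
from pl2 import *
plate()
t=sense()['tcp_pos'];print('tcp in box',(t[:2]-B)@ux,(t[:2]-B)@uy)"
```

```text
BOX FRAME: slope deg x,y [-0.78  0.04] x range [-84.7  25.4]
bottom z at rear,front 52.2 50.7Traceback (most recent call last):
  File "<string>", line 3, in <module>
    plate()
    ~~~~~^^
  File "pl2.py", line 18, in plate
    ms=np.array(ms);k=ms[:,2]>57;c=np.polyfit(ms[k,0],ms[k,1],1)
                                   ~~~~~~~~~~^^^^^^^^^^^^^^^^^^^
    raise TypeError("expected non-empty vector for x")
TypeError: expected non-empty vector for x
```

apply_moves:
  plan:
    - {"delta_rot":[0,0,0],"xyz":[0.15,0,0],"grip":0}
    - {"delta_rot":[0,0,0],"xyz":[0.15,0,0],"grip":0}
    - {"delta_rot":[0,0,0],"xyz":[0.1,0,0],"grip":0}
    - {"delta_rot":[0,0,0],"xyz":[0.1,0,0],"grip":0}
    - {"delta_rot":[0,0,0],"xyz":[0,0,0],"grip":0}

```text
clock: 20.5
tcp_pos: [492.2, -231.1, 54.4]
orientation: [3.141, 0.009, -1.549]
contact_force: [-0.2, 2.0, 1.4]
gripper_width: -0.001
```

```bash
sed -i 's/^    ms=np.array(ms);k=.*/    ms=np.array(ms);k=ms[:,2]>0;c=np.polyfit(ms[k,0],ms[k,1],1)/' pl2.py; python3 -c "
from pl2 import *
plate()
t=sense()['tcp_pos'];print('tcp in box',(t[:2]-B)@ux,(t[:2]-B)@uy)"
```

```text
BOX FRAME: slope deg x,y [ 0.03 -0.02] x range [-80.3  30. ]
bottom z at rear,front 50.0 50.0
width [51.8 52.1 52.2 51.9 51.9 51.9] yaw err deg -0.1 y mid rear/front [0.42 0.23]
red 298 [[-92.8, 16.8, 46.0], [-87.7, 20.1, 52.6], [-83.3, 24.1, 54.6]]
tcp [ 492.2 -231.1   54.4] [179.98   0.5  -88.75] F [ 0.3  2.5 -0.1] w 0.002 t 20.55
tcp in box -91.62913182219255 -5.312529763009893
```

apply_moves:
  plan:
    - {"delta_rot":[0,0,0],"xyz":[0.05,0,0],"grip":0}
    - {"delta_rot":[0,0,0],"xyz":[0.05,0,0],"grip":0}
    - {"delta_rot":[0,0,0],"xyz":[0,0,0],"grip":0}

```text
clock: 20.8
tcp_pos: [492.2, -231.4, 54.4]
orientation: [3.141, 0.01, -1.549]
contact_force: [-0.1, 6.6, 2.1]
gripper_width: 0.001
```

```bash
python3 -c "
from pl2 import *
plate()"
```

```text
BOX FRAME: slope deg x,y [ 0.03 -0.03] x range [-80.2  30.2]
bottom z at rear,front 50.0 50.0
width [51.8 52.1 52.1 51.9 51.7 51.9] yaw err deg -0.16 y mid rear/front [0.47 0.17]
red 297 [[-92.5, 16.8, 46.5], [-87.6, 20.2, 52.7], [-82.9, 24.0, 54.7]]
tcp [ 492.1 -231.4   54.4] [179.98   0.55 -88.75] F [-0.7  7.1  1.2] w 0.0 t 20.85
```

apply_moves:
  plan:
    - {"delta_rot":[0,0,0],"xyz":[-0.8,0,0],"grip":0}
    - {"delta_rot":[0,0,0],"xyz":[-2.0,0,0],"grip":0}
    - {"delta_rot":[0,0,0],"xyz":[-1.0,0,-2.5],"grip":0}
    - {"delta_rot":[0,0,0],"xyz":[0,0,-4],"grip":0}
    - {"delta_rot":[0,0,0],"xyz":[0,0,-4],"grip":0}
    - {"delta_rot":[0,0,0],"xyz":[0,0,-4],"grip":0}
    - {"delta_rot":[0,0,0],"xyz":[0,0,-2],"grip":0}
    - {"delta_rot":[0,0,0],"xyz":[0,0,0],"grip":0}
    - {"delta_rot":[0,0,0],"xyz":[0,0,0],"grip":0}

```text
clock: 21.6
tcp_pos: [492.0, -195.5, 221.4]
orientation: [-3.138, 0.008, -1.549]
contact_force: [-0.5, -0.2, -0.8]
gripper_width: -0.0
```

```bash
python3 -c "
from pl2 import *
X,img=plate('w8')
k=(X[...,2]>10)&(X[...,2]<22)&(abs(X[...,1]-92)<45)&(abs(X[...,0])<95);print('lid z',np.percentile(X[k][:,2],[5,50,95]))
b=img[:,:,::-1];cv2.imwrite('pics/w8c.png',cv2.resize(b,(800,600)))"
```

```text
BOX FRAME: slope deg x,y [ 0.13 -0.  ] x range [-79.9  37.3]
bottom z at rear,front 49.9 50.2
width [50.4 51.  50.5 50.5 50.5 51.  50.6] yaw err deg -0.14 y mid rear/front [0.37 0.09]
red 109 [[-92.4, 16.8, 50.0], [-87.2, 20.2, 52.8], [-81.9, 23.3, 54.8]]
tcp [ 491.2 -195.3  219.9] [-179.98    0.5   -88.75] F [-0.4 -0.1 -0.8] w 0.0 t 21.65
lid z [14.47684629 15.91270991 17.22520049]
```

View pics/w8c.png

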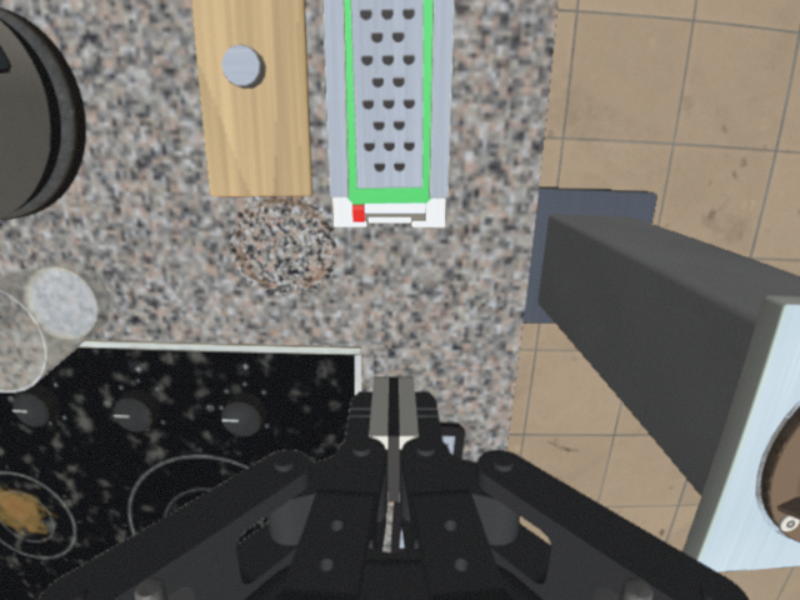

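The picture shows the plate in the grooves, with its rear edge at (388,190) and the red catch up behind it at (358,213). The lid lies flat at (250,100), beside the box. I'm handing the job in.

```bash
python3 -c "
from bench import *
print(finish_job())"
```

```text
the job is handed in; nothing more can be done
None
```

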